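Take the lid off the deep fryer and stand it in the dish rack

TASK

The deep fryer has been wiped clean and its lid has to dry off the machine. Open the lid until it stands upright, lift it straight up off its hinge and stand it on edge in a free slot of the dish rack, without letting it drop and without disturbing the other things on the worktop.

Things in the scene. Friction and masses are not known exactly. Their poses are not given: they have to be found in the camera images.
- fryer: Compact deep fryer, fixed: open steel tub 130 (x) x 180 (y) x 100 mm high with black base; behind it a black control head (local x 94 to 134 mm, 138 mm high). Origin: centre of the tub's underside on the worktop; local x points from the lid's handle side to the hinge side, z up. The tub's rim, 100 mm up, carries the shut lid.
- fryer_hinge (a point): Middle of the hinge axis: fryer local x 83 mm, 106 mm up; the axis runs along local y. Two black ears at y +-84 mm have 18 mm bores with 11 mm slots open upward; ear tops 14 mm above the axis. The lid's flatted pins (8 x 16 mm) pass the slots only within about 20 degrees of vertical. Pins have 1 to 4 mm play. Opened past vertical, the lid rests on the control head at about 7 degrees beyond.
- fryer_lid: Loose lid, 0.26 to 0.48 kg: steel plate 131 x 186 x 12 mm (local x -20 to -151 mm), two 16 mm hinge knuckles, pins out to y +-90 mm. Starts shut, pins in the hinge; falls shut if let go before vertical. Origin: middle of the pin axis, in the plate's mid-plane. Local x points from handle to hinge, y along the pins, z out of the outer face (up when shut). Opening lifts the handle up over the hinge.
- lid_handle (a point): Middle of the handle: a straight round black bar 12 mm thick, 78 mm long, parallel to the hinge, 193 mm from the pin axis (lid local x -193 mm), front of a U-shaped bow 108 mm wide over all. Shut, the bar is 106 mm above the worktop; 36 mm is free between bar and lid edge, open above and below. The bar can turn between the fingers.
- lid_middle (a point): Centre of the lid's plate (lid local x -85.5 mm).
- rack: Wire dish rack on a drip tray 206 (x) x 236 (y) mm, fixed. Origin: centre of the underside. Five wire hoops (5 mm wire, 125 mm wide in y, 108 mm high) at local x -76, -38, 0, 38, 76 mm: four slots 33 mm clear, centred at x -57, -19, 19, 57; a green saucer (145 mm up) fills the one at -57. Floor wires 24 mm up. The lid stands with its plate across local x; pins down, its handle bar is 226 mm up.
- shaker: Glass salt shaker with grey cap, 44 x 44 x 90 mm; bystander. Origin: centre of underside.
- lemon: Lemon, 83 x 58 x 58 mm; bystander. Origin: underside.
- pepper_mill: Dark wooden pepper mill, 58 x 58 x 170 mm; bystander. Origin: centre of underside.
- bowl_green: Green bowl, 140 x 140 x 72 mm; bystander. Origin: centre of underside.
- tin_a: Tall food tin, 75 x 75 x 58 mm; bystander. Origin: centre of underside.
- tin_b: Flat food tin, 87 x 86 x 40 mm; bystander. Origin: centre of underside.
- dish_soap: Bottle of washing-up liquid, 50 x 83 x 256 mm; bystander. Origin: centre of underside.
- dish_brush: Purple dish brush, 36 x 272 x 62 mm, lying; bystander. Origin: underside.

How it is judged:
By the outcome, as a careful person would: the job done as asked, in the order asked, and still so for the second after the job is handed in, with the robot touching nothing.
It also fails if it takes over 53 s, if anything falls off the work surface, if the arm or the gripper's body presses on something with over 40 N, if the wrist force passes 120 N, or if a joint passes its speed limit or range.

ROBOT

A 6-joint arm with a two-finger parallel gripper is mounted at the origin on a cart in front of the work surface, level with it; the furniture and walls round the work are solid. World frame = base frame: x ahead of the robot, y to its left, z up, the work surface at z = 0. Lengths are in mm, angles in rad, forces in N, time in s.
With the tool pointing down it reaches from about 250 to 775 mm from the base axis. Payload 8.9 kg.
Tool frame: the origin (TCP) lies midway between the tips of the shut fingers; the grasp point (between the pads) lies 19 mm behind it (env.hold_point_z is the distance from the TCP to the grasp point, in mm); z points along the fingers, y is the line along which they close (so a half turn about z gives the same grasp; the last joint's range is limited). The gripper opens to 85 mm and grips with 20 to 120 N. Pads are 22 mm wide; open, the fingers measure 114 mm over their backs; the gripper's body (76 mm by 85 mm) begins 54 mm behind the grasp point. The pads swing forward as they close: fully open they stand 13 mm farther back than shut.
Start: joints at [1.042, 0.291, -0.153, 1.127, 0, 1.431], TCP at [199.496, 485.618, 231.305] pointing down, gripper open.
Joint ranges: [-2.52, 2.52], [-0.91, 1.74], [-1.3, 1.37], [-1.96, 2.02], [-1.52, 1.47], [-3.14, 3.14]. Speed limits (rad/s): [2.22, 2.22, 2.79, 3.14, 3.14, 3.14].

INTERFACE

Orientations are given as a rotation vector (axis times angle).
In Python, from rig import env gives the robot as it stands.
- The arm moves only by the tool servo_tool, never from a script. Its argument "rows" is a list of rows, each a list of 4 numbers: the shift along the world's x, y, z in cm, then the turn about the world's z in rad. In form: [[x, y, z, spin], ...]. A call has 1 to 10 rows; each row shifts and turns the commanded pose from where the row before left it; what a row does not reach is not made up. A row lasts 1/12 s, in which the tool goes at most 41.7 mm and 7.16 degrees, less where a joint would pass 70% of its speed; a pose out of reach is approached as far as the arm can. A call is refused whole if a number of a shift passes 4.17 or a number of a turn 0.125, either way. A call with a gripper value outside its range is refused whole. "jaw" is the opening in per cent of the stroke, from 0 (shut) to 100 (fully open), set as the call begins (left out, the last holds). The fingers move at their own pace and stop on an object; "squeeze" is the grip in N (left out, the last holds). Time passes only in rows, so rows that do not move let the fingers close. It gives the time, the measured TCP pose, the force, the opening and the grip force at its end, in the units of the state.
- env.read_state(): the state, without advancing time (a new reading comes with each control period).
- env.camera(name): name is "scene" or "side" or "wrist"; returns the picture (420x560x3 uint8, red, green, blue); there is no depth.
- env.get_calibration(name): a dict with "fov_y" (degrees; the focal length in pixels is half the picture's height over the tangent of half this angle, whatever the lens; pixels are square), "cx", "cy" (the principal point, pixels), "D" ([k1, k2, p1, p2, k3] as OpenCV has them; the pictures are not rectified), "cam_to_world" (4x4, takes a point from camera to world coordinates). Camera axes: x right, y down, z forward; pixel columns grow to the right and rows downward; lengths in mm; the calibration is good to about 2 mm. A picture is of the moment at which its call begins: read the wrist's pose just before it. get_calibration takes no time and is no camera call; for the wrist camera it gives the pose at the moment of the call.
- env.close_job(): hands the job in; it is judged then, once.
The state is a dict: "clock": time; "qpos": joint angles; "joint_vel": joint speeds; "joint_torque": joint torques, N m; "tcp_pos": TCP position; "tool_rot": TCP orientation; "ft_force": force on the tool from outside, world axes, zero at the start; "moment": the same for the moment, N m; "gripper_width": finger opening in mm; "finger_force": force on a finger pad.
Only numpy, scipy, OpenCV 4.12 (cv2) and the standard library are available. Lean on these libraries where they do the work, as an engineer would, in place of code of your own. Each camera call takes 0.05 s, during which the arm holds its last target. There are 200 camera calls.

## Working session

There is one attempt and no reset: what is moved stays moved. The work goes in short steps, Python scripts to look and compute and a tool call to move; the robot and the scene stay as the last step left them, time stands still between calls to the robot, and variables do not carry over. Pictures are saved under pics/ and viewed, at most 10 in all, crops included, and the job is handed in when it is done.

Besides the shell and the picture viewer there is one more tool, called after "Emit:" by a JSON object that holds its "api" and its "payload". servo_tool: Moves the arm, as the interface text tells. Its arguments: {"type":"object","properties":{"rows":{"type":"array"},"jaw":{"type":"number"},"squeeze":{"type":"number"}},"required":["rows"]}

```bash
ls; mkdir -p pics; python3 - <<'E'
from rig import env
import cv2,json
s=env.read_state(); print(s)
for n in("scene","side"):
    im=env.camera(n); cv2.imwrite(f"pics/{n}0.png",im[:,:,::-1])
    c=env.get_calibration(n); print(n,c)
print(env.hold_point_z)
E
```

```text
pics
{'clock': 0.0, 'qpos': array([ 1.04167150e+00,  2.91287741e-01, -1.54113062e-01,  1.12669149e+00,
       -4.21066325e-05,  1.43153368e+00]), 'joint_vel': array([ 3.52130664e-05, -2.04823365e-04,  2.52875508e-04,  8.34323328e-04,
        1.44679927e-03,  1.72367738e-03]), 'joint_torque': array([ 2.05207478e-03, -5.37144506e+01,  3.31369543e+01,  1.60687213e-02,
       -6.07371408e-05,  9.57455342e-07]), 'tcp_pos': array([199.3036756 , 485.23324909, 230.73337479]), 'tool_rot': array([-6.08448338e-01, -3.08171550e+00,  1.94452804e-03]), 'ft_force': array([-0.60854104,  0.23091729,  0.71815813]), 'moment': array([ 0.0377471 , -0.00854885, -0.0274985 ]), 'finger_force': 0.0, 'gripper_width': 85.35061004671046}
scene {'fov_y': 54.37191684062839, 'cx': 280.2627895486743, 'cy': 214.31892852752003, 'D': array([-0.06255636,  0.        ,  0.        ,  0.        ,  0.        ]), 'cam_to_world': array([[ 4.26381415e-01, -5.26084960e-01,  7.35821652e-01,
        -4.48685982e+02],
       [-9.04501919e-01, -2.40176191e-01,  3.52408394e-01,
        -5.63077397e+02],
       [-8.66991436e-03, -8.15812486e-01, -5.78251520e-01,
         7.87959486e+02],
       [ 0.00000000e+00,  0.00000000e+00,  0.00000000e+00,
         1.00000000e+00]])}
side {'fov_y': 47.543510043369736, 'cx': 277.3502805724958, 'cy': 213.88914786606014, 'D': array([-0.02088093,  0.        ,  0.        ,  0.        ,  0.        ]), 'cam_to_world': array([[-5.46872045e-01, -4.92365382e-01,  6.77131669e-01,
        -7.68087201e+02],
       [-8.37179725e-01,  3.29150175e-01, -4.36795457e-01,
         6.63289637e+02],
       [-7.81504496e-03, -8.05752129e-01, -5.92201344e-01,
         1.17790203e+03],
       [ 0.00000000e+00,  0.00000000e+00,  0.00000000e+00,
         1.00000000e+00]])}
18.700000000000003
```

View pics/scene0.png

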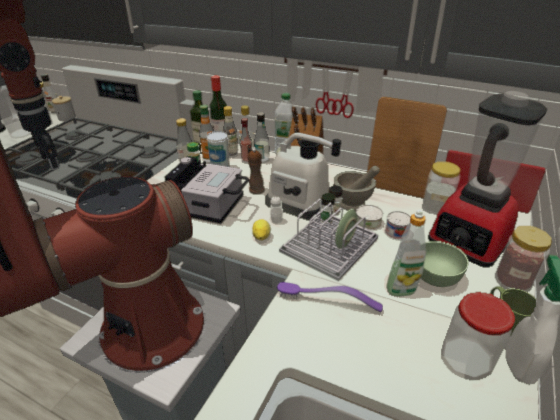

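View pics/side0.png

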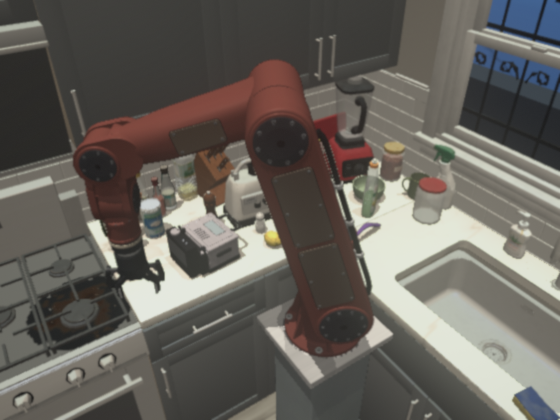

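The scene view shows the fryer at about (208,190), with its handle on the right at (243,210). The rack is at (330,243) with the saucer at (346,230). In the side view the fryer is at (205,245). I'll zoom in for exact pixels.

```bash
python3 - <<'E'
import cv2,numpy as np
a=cv2.imread("pics/scene0.png");b=cv2.imread("pics/side0.png")
def z(im,x,y,w,h,s): 
    o=cv2.resize(im[y:y+h,x:x+w],None,fx=s,fy=s,interpolation=cv2.INTER_CUBIC)
    for k in range(0,w,10): cv2.line(o,(int(k*s),0),(int(k*s),4 if (x+k)%50 else 14),(0,0,255),1)
    for k in range(0,h,10): cv2.line(o,(0,int(k*s)),(4 if (y+k)%50 else 14,int(k*s)),(0,0,255),1)
    return o
A=z(a,150,140,130,100,6);B=z(a,270,180,120,100,6)
cv2.imwrite("pics/c1.png",A);cv2.imwrite("pics/c2.png",B)
cv2.imwrite("pics/c3.png",z(b,150,190,130,100,6))
E
```

```text
(no output)
```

View pics/c1.png

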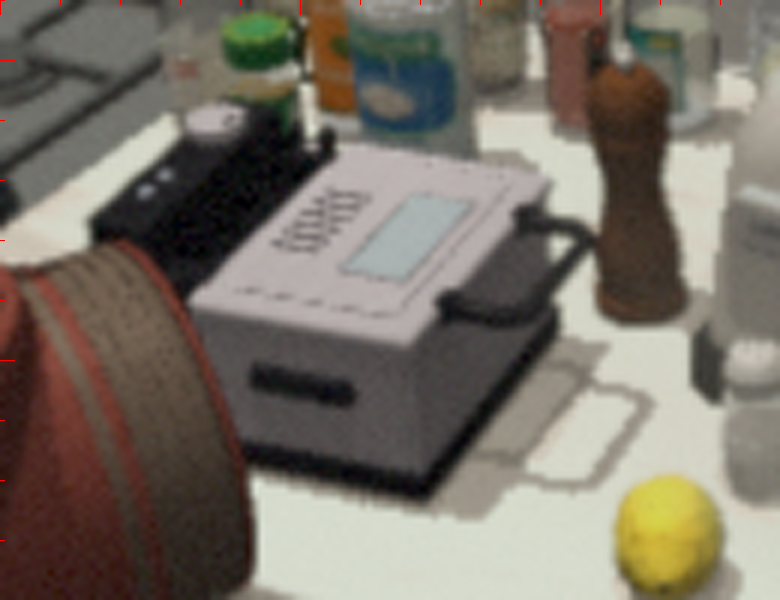

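View pics/c2.png

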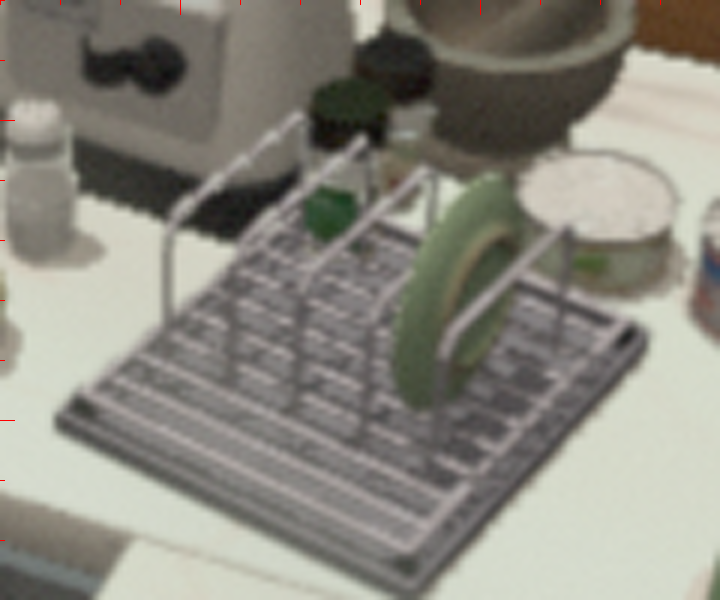

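View pics/c3.png

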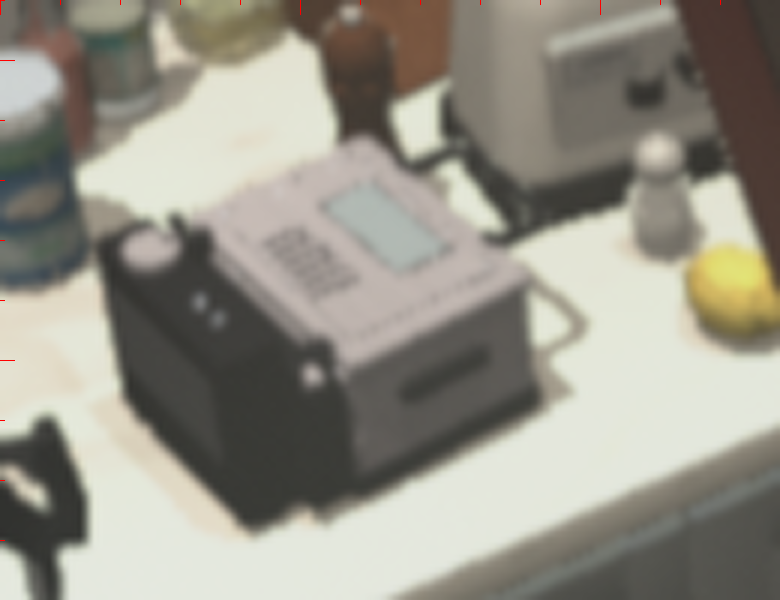

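Crops show the following:
- **Lid:** its top corners in the scene view are near (208,164), (241,170), (218,197) and (181,189). The bar runs from about (236,192) to (249,180).
- **Rack:** the hoop tops run from (298,217)–(320,199) at one end to (344,235)–(364,218) at the other. The saucer is between hoops 4 and 5, so the three slots on the left are free.

```bash
cat > h.py <<'E'
import numpy as np,cv2
from rig import env
def ray(n,p,c=None):
    c=c or env.get_calibration(n); f=210/np.tan(np.radians(c["fov_y"])/2)
    u=cv2.undistortPoints(np.array(p,float).reshape(-1,1,2),np.array([[f,0,c["cx"]],[0,f,c["cy"]],[0,0,1.]]),c["D"])[:,0]
    T=c["cam_to_world"]; return T[:3,3],np.c_[u,np.ones(len(u))]@T[:3,:3].T
def plane(n,p,z,c=None):
    o,d=ray(n,p,c); z=np.asarray(z,float); return (o+d*((z-o[2])/d[:,2])[:,None])[:,:2]
def rigid(l,w):
    l=np.array(l,float);w=np.array(w); a,b=l.mean(0),w.mean(0)
    U,_,V=np.linalg.svd((l-a).T@(w-b)); D=np.diag([1,np.linalg.det(U@V)]); R=(U@D@V).T
    t=b-R@a; return np.arctan2(R[1,0],R[0,0]),t,np.linalg.norm(l@R.T+t-w,axis=1)
E
python3 - <<'E'
from h import *
np.set_printoptions(precision=1,suppress=True)
q=lambda P,x,y:[(x+(a+.5)/6-.5,y+(b+.5)/6-.5) for a,b in P]
# lid corners: hinge-back, handle-back, handle-front, hinge-front ; local frame of lid, front: sign of y found by residual
w1=plane("scene",q([(350,145),(548,182),(412,343),(190,298)],150,140),112)
w2=plane("side",q([(190,222),(360,135),(525,278),(348,362)],150,190),112)
print(w1,w2)
for s in(1,-1):
    l=[(-20,93*s),(-151,93*s),(-151,-93*s),(-20,-93*s)]
    for w in(w1,w2):
        a,t,r=rigid(l,w); print(s,a,t,r,"handle",t-193*np.array([np.cos(a),np.sin(a)]))
print("bar",plane("scene",q([(518,316),(588,240)],150,140),106))
hp=[(170,220),(303,118),(240,243),(365,140),(303,278),(433,172),(447,335),(568,230)]
w=plane("scene",q(hp,270,180),105.5);print(w)
for s in(1,-1):
    l=[(x,y*s) for x in(76,38,0,-76) for y in(-60,60)]
    print(s,rigid(l,w))
b=plane("scene",q([(60,412),(412,580),(645,335)],270,180),10);print("tray",b, np.linalg.norm(np.diff(b,axis=0),axis=1))
print("shaker,lemon,mill",plane("scene",q([(758,490),(665,590),(640,315)],150,140),0))
E
```

```text
[[582.5 208.4]
 [591.4  81. ]
 [416.7  60.9]
 [405.4 191.5]] [[580.3 212. ]
 [603.7  85.1]
 [419.5  68.5]
 [409.  190.3]]
1 -1.437155066610214 [510.4  50.7] [126.7 132.  128.5 133.7] handle [484.7 242. ]
1 -1.4906599770783517 [510.   53.7] [132.5 127.3 129.1 124.2] handle [494.5 246.1]
-1 1.666628735572731 [490.8 220.6] [3.  6.7 4.1 5.3] handle [509.3  28.5]
-1 1.6874382334075155 [493.2 223.9] [8.  0.6 5.5 6.5] handle [515.6  32.2]
bar [[469.5  29.8]
 [553.   34.3]]
[[ 432.1 -197.3]
 [ 541.8 -223.6]
 [ 428.7 -234.6]
 [ 535.8 -258.9]
 [ 415.3 -271.4]
 [ 522.9 -298.8]
 [ 402.3 -345.1]
 [ 503.1 -372.5]]
1 (np.float64(-2.0317923654183554), array([ 477. , -266.8]), array([118.8, 145.1,  45.4,  72. ,  32.3,   9.4, 181.6, 159.4]))
-1 (np.float64(1.331671712563852), array([ 470.5, -284.5]), array([2.1, 5.2, 7.6, 3.5, 3.3, 5.9, 8.1, 7.7]))
tray [[ 384.  -160.9]
 [ 343.8 -355.9]
 [ 563.4 -406.9]] [199.2 225.4]
shaker,lemon,mill [[512.8 -86.6]
 [414.7 -80.8]
 [643.7  55.4]]
```

Emit:
{"api": "servo_tool", "payload": {"rows": [[2.2,-3.2,0,0.035],[2.2,-3.2,0,0.035],[2.2,-3.2,0,0.035],[2.2,-3.2,0,0.035],[2.2,-3.2,0,0.035],[2.2,-3.2,0,0.035],[2.2,-3.2,0,0.035],[2.2,-3.2,0,0.035],[2.2,-3.2,0,0.035],[2.2,-3.2,0,0.035]], "jaw": 40}}

```text
clock: 0.93
tcp_pos: [420.0, 163.8, 231.3]
tool_rot: [-0.06, -3.141, -0.0]
ft_force: [1.6, 1.0, -0.2]
gripper_width: 34.1
finger_force: 0.0
```

Emit:
{"api": "servo_tool", "payload": {"rows": [[2.2,-3.2,0,0.035],[2.2,-3.2,0,0.035],[2.2,-3.2,0,0.035],[2.4,-3.6,0,0.041],[0,0,0,0],[0,0,0,0],[0,0,0,0]]}}

```text
clock: 1.52
tcp_pos: [508.0, 35.0, 230.8]
tool_rot: [0.165, -3.136, -0.001]
ft_force: [-0.5, 0.2, -0.3]
gripper_width: 34.1
finger_force: 0.0
```

```bash
python3 - <<'E'
from h import *
np.set_printoptions(precision=2,suppress=True)
s=env.read_state(); print({k:s[k] for k in("clock","qpos","tcp_pos","tool_rot","gripper_width","ft_force")})
c=env.get_calibration("wrist"); im=env.camera("wrist"); print(c["fov_y"],c["cam_to_world"],c["cx"],c["cy"],c["D"])
cv2.imwrite("pics/w1.png",im[:,:,::-1])
np.save("w1c.npy",c,allow_pickle=True)
sc=env.camera("scene"); cv2.imwrite("pics/s1.png",sc[:,:,::-1])
print("appliance base",plane("scene",[(268,197),(313,218),(360,205)],0))
E
```

```text
{'clock': 1.5167, 'qpos': array([-0.08,  0.26, -0.19,  1.12,  0.  , -0.18]), 'tcp_pos': array([508.05,  34.99, 230.83]), 'tool_rot': array([ 0.16, -3.14, -0.  ]), 'gripper_width': 34.07988891111444, 'ft_force': array([-0.49,  0.24, -0.33])}
65.27428563843394 [[ -0.11   0.96   0.26 442.51]
 [  0.99   0.1    0.03  27.48]
 [  0.     0.26  -0.97 373.03]
 [  0.     0.     0.     1.  ]] 285.67181009043884 202.93341201405633 [-0.04  0.    0.    0.    0.  ]
appliance base [[ 632.01    2.  ]
 [ 579.77 -189.73]
 [ 718.14 -308.89]]
```

View pics/w1.png

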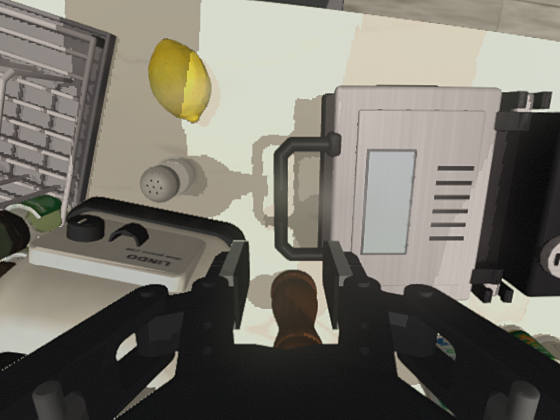

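The wrist view shows the bar at column 283, rows 150–248, and the lid edges at columns 335 and 500. The pepper mill and the white appliance are close to the gripper on the +x side.

```bash
python3 - <<'E'
from h import *
np.set_printoptions(precision=1,suppress=True)
c=np.load("w1c.npy",allow_pickle=True).item()
print("bar",plane("w",[(281,160),(281,200),(281,242)],106,c))
w=plane("w",[(335,87),(500,88),(500,298)],112,c);print("lid",w)
print(rigid([(-151,93),(-20,93),(-20,-93)],w))
print("ears",plane("w",[(528,100),(490,290)],120,c))
print("mill top",plane("w",[(295,283)],165,c),"shaker",plane("w",[(158,183)],90,c))
print("appl top front",plane("w",[(235,240),(130,203),(85,210),(30,262)],230,c))
print("rack",plane("w",[(115,35),(65,228)],10,c))
E
```

```text
bar [[477.9  27.6]
 [511.4  31. ]
 [549.   34.9]]
lid [[417.7  62.6]
 [403.7 189.3]
 [580.8 239.2]]
(np.float64(1.7867228284352492), array([484. , 232.6]), array([8.2, 7.2, 6.5]))
ears [[410.6 208.3]
 [569.6 221.4]]
mill top [[555.2  46.2]] shaker [[511.5 -78.5]]
appl top front [[500.8  10. ]
 [488.  -38.9]
 [493.6 -60. ]
 [523.2 -89.1]]
rack [[ 380.  -155. ]
 [ 597.3 -220.1]]
```

Emit:
{"api": "servo_tool", "payload": {"rows": [[0.4,-0.4,-2,0],[0,0,-2.5,0],[0,0,-2.5,0],[0,0,-2,0],[0,0,-1.5,0],[0,0,-1.5,0],[0,0,-1.2,0],[0,0,-1.2,0],[0,0,0,0],[0,0,0,0]]}}

```text
clock: 2.45
tcp_pos: [511.8, 31.9, 87.3]
tool_rot: [0.169, -3.136, -0.0]
ft_force: [-0.2, -0.6, 0.6]
gripper_width: 34.4
finger_force: 0.0
```

Emit:
{"api": "servo_tool", "payload": {"rows": [[0,0,0,0],[0,0,0,0],[0,0,0,0],[0,0,0,0],[0,0,0,0],[0,0,0,0]], "jaw": 0, "squeeze": 40}}

```text
clock: 2.95
tcp_pos: [513.1, 31.2, 87.9]
tool_rot: [-0.167, 3.136, 0.001]
ft_force: [-0.9, 2.8, 5.0]
gripper_width: 10.5
finger_force: 39.1
```

Emit:
{"api": "servo_tool", "payload": {"rows": [[-0.01,0.07,1.68,0],[-0.02,0.22,1.67,0],[-0.04,0.36,1.64,0],[-0.05,0.5,1.61,0],[-0.06,0.64,1.56,0],[0,0,0,0],[0,0,0,0]]}}

```text
clock: 3.53
tcp_pos: [511.1, 48.7, 168.9]
tool_rot: [-0.167, 3.136, -0.001]
ft_force: [0.4, -0.3, -3.6]
gripper_width: 10.4
finger_force: 39.1
```

Emit:
{"api": "servo_tool", "payload": {"rows": [[-0.08,0.77,1.49,0],[-0.09,0.9,1.42,0],[-0.1,1.02,1.34,0],[-0.11,1.13,1.24,0],[-0.12,1.23,1.14,0],[-0.13,1.33,1.03,0],[-0.14,1.41,0.9,0],[-0.15,1.48,0.78,0],[0,0,0,0],[0,0,0,0]]}}

```text
clock: 4.37
tcp_pos: [502.2, 140.7, 262.8]
tool_rot: [-0.167, 3.136, -0.004]
ft_force: [-1.7, -6.9, 13.4]
gripper_width: 10.4
finger_force: 41.6
```

Emit:
{"api": "servo_tool", "payload": {"rows": [[-0.1,1.4,0.85,0],[-0.16,1.6,0.51,0],[-0.16,1.63,0.36,0],[0,0,0,0],[0,0,0,0]]}}

```text
clock: 4.78
tcp_pos: [497.4, 187.6, 279.0]
tool_rot: [0.168, -3.137, 0.002]
ft_force: [-1.3, -2.5, 7.3]
gripper_width: 10.5
finger_force: 41.4
```

Emit:
{"api": "servo_tool", "payload": {"rows": [[-0.16,1.6,0.3,0],[-0.1,1.0,0.15,0],[-0.1,0.9,0.05,0],[0,0,0,0],[0,0,0,0]]}}

```text
clock: 5.2
tcp_pos: [493.5, 222.9, 283.6]
tool_rot: [0.168, -3.136, 0.001]
ft_force: [-0.7, -0.7, -3.2]
gripper_width: 10.2
finger_force: 40.0
```

```bash
python3 - <<'E'
from h import *
s=env.read_state(); print(s["tcp_pos"],s["ft_force"],s["moment"])
a=env.camera("scene")[90:240,130:280];b=env.camera("side")[140:290,130:330]
z=lambda i:cv2.resize(i,(int(i.shape[1]*2.28),int(i.shape[0]*2.28)),interpolation=cv2.INTER_CUBIC)
cv2.imwrite("pics/up.png",np.hstack([z(a),z(b)])[:,:,::-1])
E
```

```text
[493.53706013 222.87334128 283.59192387] [-0.71751864 -0.68183831 -3.187946  ] [-0.28032664 -0.0828312   0.01041753]
```

View pics/up.png

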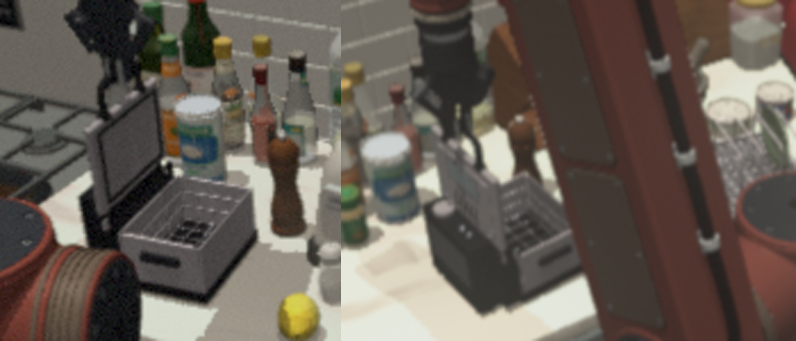

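The picture shows the lid standing upright on its hinge with the gripper holding the bar from above. Next I'll lift it straight up.

Emit:
{"api": "servo_tool", "payload": {"rows": [[0,0,0.3,0],[0,0,0.4,0],[0,0,0.5,0],[0,0,0.6,0],[0,0,0.7,0],[0,0,0.8,0],[0,0,0.8,0],[0,0,0.8,0],[0,0,0,0],[0,0,0,0]]}}

```text
clock: 6.13
tcp_pos: [494.1, 223.1, 334.1]
tool_rot: [-0.167, 3.136, 0.001]
ft_force: [0.2, -0.2, -3.0]
gripper_width: 10.4
finger_force: 40.0
```

Emit:
{"api": "servo_tool", "payload": {"rows": [[0,0,1,0],[0,0,1,0],[-0.3,-0.6,0.5,-0.01],[-0.5,-1.2,0,-0.01],[-0.6,-1.7,0,-0.01],[-0.7,-2,0,-0.01],[-0.7,-2,0,-0.01],[-0.7,-2,0,-0.01],[-0.7,-2,0,-0.01],[-0.7,-2,0,-0.01]]}}

```text
clock: 6.97
tcp_pos: [443.9, 86.7, 358.1]
tool_rot: [0.04, -3.141, 0.0]
ft_force: [-0.4, 0.5, -2.8]
gripper_width: 10.4
finger_force: 40.0
```

Emit:
{"api": "servo_tool", "payload": {"rows": [[-0.6,-2.2,0,-0.01],[-0.5,-2.2,0,-0.01],[-0.4,-2.2,0,-0.01],[-0.3,-2.2,0,-0.01],[-0.2,-2.2,0,-0.01],[0,-2.2,0,-0.015],[0,-2.2,0,-0.015],[0,-2.2,0,-0.015],[0,-2.2,0,-0.015],[0,-2.2,0,-0.015]]}}

```text
clock: 7.8
tcp_pos: [424.1, -133.3, 358.2]
tool_rot: [-0.157, -3.137, -0.0]
ft_force: [0.9, -0.6, -3.6]
gripper_width: 10.6
finger_force: 40.0
```

Emit:
{"api": "servo_tool", "payload": {"rows": [[0,-2,0,-0.015],[0,-1.8,0,-0.015],[0,-1.5,0,-0.015],[0.2,-1.3,0,-0.015],[0.4,-1.2,0,-0.015],[0.5,-1.2,0,-0.015],[0.5,-1,0,-0.015],[0.3,-0.6,0,-0.01],[0,0,0,0],[0,0,0,0]]}}

```text
clock: 8.63
tcp_pos: [444.0, -238.0, 358.2]
tool_rot: [-0.335, -3.123, -0.001]
ft_force: [-0.4, -0.7, -3.1]
gripper_width: 10.3
finger_force: 40.0
```

```bash
python3 - <<'E'
from h import *
c=env.get_calibration("wrist");w=env.camera("wrist");np.save("w2c.npy",c,allow_pickle=True)
a=env.camera("scene")[110:290,270:400]
o=np.zeros((600,800,3),np.uint8)
a=cv2.resize(a,None,fx=3.3,fy=3.3,interpolation=cv2.INTER_CUBIC)
o[:594,:429]=a
W=cv2.resize(w,(371,278)); o[:278,429:]=W
b=env.camera("side")[140:290,270:420]; o[280:600,429:749]=cv2.resize(b,(320,320))
cv2.imwrite("pics/over.png",o[:,:,::-1]); print(env.read_state()["tcp_pos"])
E
```

```text
[ 443.72585206 -237.56209479  358.58797715]
```

View pics/over.png

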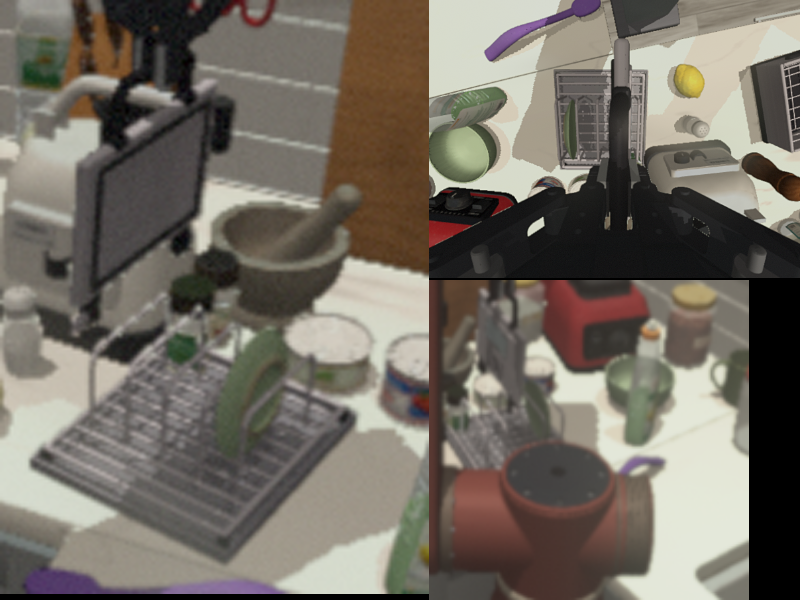

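The scene crop shows the lid hanging vertical in front of the free slots, and the wrist view shows it edge-on. I'll move it over slot +19 and go down.

Emit:
{"api": "servo_tool", "payload": {"rows": [[0.6,-0.6,0,-0.008],[1,-0.9,0,-0.008],[1,-0.8,0,0],[0.6,-0.5,0,0],[0,0,-1,0],[0,0,-1.5,0],[0,0,-1.5,0],[0,0,-1,0],[0,0,0,0],[0,0,0,0]]}}

```text
clock: 9.62
tcp_pos: [475.7, -266.0, 308.4]
tool_rot: [-0.36, -3.12, -0.001]
ft_force: [-0.1, 0.1, -3.5]
gripper_width: 10.3
finger_force: 40.0
```

Emit:
{"api": "servo_tool", "payload": {"rows": [[0,0,-0.8,0],[0,0,-0.9,0],[0,0,-0.9,0],[0,0,-0.9,0],[0,0,-0.5,0],[0,0,0,0]]}}

```text
clock: 10.12
tcp_pos: [475.2, -265.7, 267.0]
tool_rot: [-0.36, -3.119, -0.002]
ft_force: [-0.5, -0.3, -3.2]
gripper_width: 10.7
finger_force: 40.0
```

Emit:
{"api": "servo_tool", "payload": {"rows": [[0,0,-0.8,0],[0,0,-0.9,0],[0,0,-0.9,0],[0,0,-0.9,0],[0,0,-0.7,0],[0,0,-0.5,0],[0,0,-0.3,0],[0,0,0,0],[0,0,0,0]]}}

```text
clock: 10.87
tcp_pos: [475.8, -266.2, 218.6]
tool_rot: [0.36, 3.121, -0.0]
ft_force: [-0.9, -0.1, -3.6]
gripper_width: 10.5
finger_force: 40.0
```

Emit:
{"api": "servo_tool", "payload": {"rows": [[0,0,-0.2,0],[0,0,-0.2,0],[0,0,0,0],[0,0,0,0]]}}

```text
clock: 11.2
tcp_pos: [475.8, -266.2, 214.5]
tool_rot: [0.36, 3.121, -0.0]
ft_force: [-0.2, -0.9, -3.0]
gripper_width: 10.5
finger_force: 40.0
```

Emit:
{"api": "servo_tool", "payload": {"rows": [[0,0,-0.2,0],[0,0,-0.1,0],[0,0,0,0],[0,0,0,0]]}}

```text
clock: 11.53
tcp_pos: [475.7, -266.1, 211.4]
tool_rot: [-0.36, -3.121, 0.0]
ft_force: [-0.2, -0.7, -3.3]
gripper_width: 10.1
finger_force: 40.0
```

Emit:
{"api": "servo_tool", "payload": {"rows": [[0,0,-0.1,0],[0,0,-0.1,0],[0,0,0,0],[0,0,0,0]]}}

```text
clock: 11.87
tcp_pos: [476.1, -266.5, 210.1]
tool_rot: [0.36, 3.12, -0.001]
ft_force: [-1.0, 0.2, 3.1]
gripper_width: 10.6
finger_force: 40.7
```

Emit:
{"api": "servo_tool", "payload": {"rows": [[0,0,0,0],[0,0,0,0],[0,0,0,0],[0,0,0,0]], "jaw": 18, "squeeze": 20}}

```text
clock: 12.2
tcp_pos: [475.8, -266.1, 209.4]
tool_rot: [-0.36, -3.121, -0.0]
ft_force: [-0.7, -0.1, 0.8]
gripper_width: 15.1
finger_force: 0.0
```

Emit:
{"api": "servo_tool", "payload": {"rows": [[0,0,0,0],[0,0,0,0],[0,0,0,0]], "jaw": 30}}

```text
clock: 12.45
tcp_pos: [475.8, -266.1, 209.5]
tool_rot: [-0.36, -3.121, -0.0]
ft_force: [-0.6, 0.8, -1.2]
gripper_width: 25.6
finger_force: 0.1
```

Emit:
{"api": "servo_tool", "payload": {"rows": [[0,0,0,0],[0,0,0,0],[0,0,0,0]], "jaw": 45}}

```text
clock: 12.7
tcp_pos: [475.8, -266.2, 209.5]
tool_rot: [0.36, 3.121, -0.0]
ft_force: [0.1, -0.1, -0.3]
gripper_width: 38.7
finger_force: 0.1
```

Emit:
{"api": "servo_tool", "payload": {"rows": [[0,0,0,0],[0,0,0,0],[0,0,0,0],[0,0,0,0]], "jaw": 70}}

```text
clock: 13.03
tcp_pos: [475.8, -266.2, 209.5]
tool_rot: [0.36, 3.121, -0.0]
ft_force: [-0.2, 0.3, -0.2]
gripper_width: 59.7
finger_force: 0.1
```

```bash
python3 - <<'E'
from h import *
w=env.camera("wrist")
a=env.camera("scene")[110:290,270:400]
o=np.zeros((594,800,3),np.uint8)
o[:594,:429]=cv2.resize(a,None,fx=3.3,fy=3.3,interpolation=cv2.INTER_CUBIC)
o[:278,429:]=cv2.resize(w,(371,278))
cv2.imwrite("pics/rel.png",o[:,:,::-1]); print(env.read_state())
E
```

```text
{'clock': 13.1333, 'qpos': array([-6.44141053e-01,  3.41754013e-01, -1.39215937e-01,  1.08983695e+00,
       -1.69044746e-05, -4.14350358e-01]), 'joint_vel': array([-0.00043653, -0.00048163,  0.00099115,  0.0010132 ,  0.00038835,
       -0.00110916]), 'joint_torque': array([ 1.01062632e-01, -5.68605566e+01,  3.27863753e+01,  3.24301631e-02,
        5.16135490e-02, -8.90981437e-05]), 'tcp_pos': array([ 475.79303983, -266.15883368,  209.50899707]), 'tool_rot': array([-3.60158723e-01, -3.12086192e+00,  1.45368631e-05]), 'ft_force': array([-0.01196424,  0.31989588, -0.08102761]), 'moment': array([-0.05632114,  0.03276586, -0.05710308]), 'finger_force': 0.09744703536853194, 'gripper_width': 59.82278157987312}
```

View pics/rel.png

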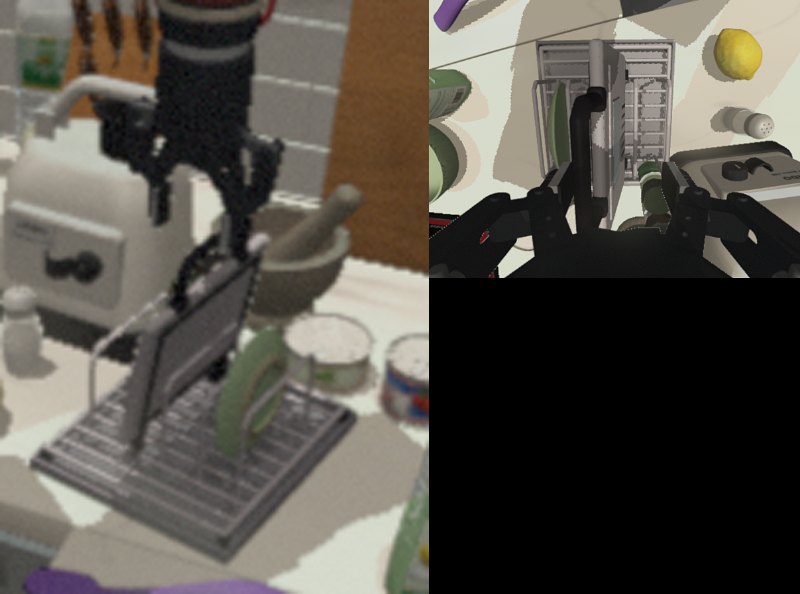

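The lid stands in the slot, leaning toward the saucer-side hoop with the bar close to one finger. I'll open fully and back off upward.

Emit:
{"api": "servo_tool", "payload": {"rows": [[0,0,0,0],[0,0,0,0],[0,0,0,0],[0,0,0,0],[0,0,0,0]], "jaw": 100}}

```text
clock: 13.55
tcp_pos: [475.8, -266.1, 209.5]
tool_rot: [0.36, 3.121, -0.0]
ft_force: [0.5, -0.4, -0.6]
gripper_width: 85.6
finger_force: 0.0
```

Emit:
{"api": "servo_tool", "payload": {"rows": [[0,0,0.5,0],[0,0,1,0],[0,0,2,0],[0,0,2.5,0],[0,0,2.5,0],[0,0,2.5,0],[0,0,1,0],[0,0,0,0],[0,0,0,0],[0,0,0,0]]}}

```text
clock: 14.38
tcp_pos: [475.5, -265.9, 328.8]
tool_rot: [-0.36, -3.12, -0.001]
ft_force: [-0.2, 0.2, -0.4]
gripper_width: 85.5
finger_force: 0.0
```

```bash
python3 - <<'E'
from h import *
w=env.camera("wrist"); s=env.camera("scene")
o=np.zeros((600,800,3),np.uint8)
o[:594,:429]=cv2.resize(s[110:290,270:400],None,fx=3.3,fy=3.3,interpolation=cv2.INTER_CUBIC)
o[:278,429:]=cv2.resize(w,(371,278)); o[290:568,429:]=cv2.resize(s,(371,278))
cv2.imwrite("pics/fin.png",o[:,:,::-1]); print(env.read_state()["tcp_pos"],env.read_state()["ft_force"])
E
```

```text
[ 475.36724138 -265.81362139  328.49565515] [-0.52681773 -1.29572189 -0.30555737]
```

View pics/fin.png

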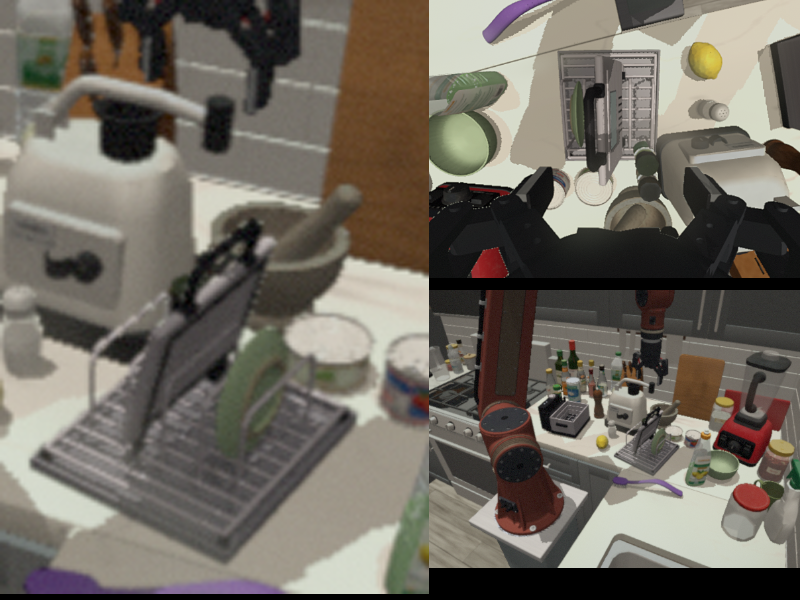

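The lid stands in the slot against its hoop, clear of the saucer and the gripper. The other things are where they were.

```bash
python3 -c "
from rig import env
print(env.close_job())"
```

```text
the job is handed in; nothing more can be done
None
```

I opened the lid upright, lifted it straight off its hinge and stood it on edge in a free slot of the dish rack. It leans on a hoop clear of the saucer, the last picture shows the other things where they were, and I handed the job in at about 14.5 s with no verdict returned.

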